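Prop the probe stand's gate open, rinse the probes and put them in storage

ROBOT

A 7-joint arm with a two-finger parallel gripper is mounted at the origin on a cart in front of the work surface, level with it; the furniture and walls round the work are solid. World frame = base frame: x ahead of the robot, y to its left, z up, the work surface at z = 0. Lengths are in m, angles in degrees, forces in N, time in s.
With the tool pointing down it reaches from about 0.35 to 0.775 m from the base axis. Payload 3.1 kg.
Tool frame: the origin (TCP) lies between the finger pads; the fingertips stand 17 mm ahead of it and the grasp point (between the pads) lies 2 mm behind it; z points along the fingers, y is the line along which they close (so a half turn about z gives the same grasp; the last joint's range is limited). The gripper opens to 85 mm and grips with 20 to 120 N. Pads are 22 mm wide; open, the fingers measure 114 mm over their backs; the gripper's body (76 mm by 85 mm) begins 54 mm behind the grasp point. The pads swing forward as they close: fully open they stand 13 mm farther back than shut.
Start: joints at [61.438, 17.813, 0.802, 86.603, -0.252, 75.585, -1.558], TCP at [0.243, -0.494, 0.248] pointing down, gripper open.
Joint ranges: [-154.91, 154.91], [-16.99, 109.72], [-72.82, 74.43], [7.12, 147.25], [-82.49, 262.49], [11.32, 116.49], [-174.64, 174.64]. Speed limits (degrees/s): [159.86, 159.86, 180, 180, 180, 180, 180].

INTERFACE

Orientations are given as [roll, pitch, yaw] about the fixed x, y, z axes, in that order (R = Rz(yaw) Ry(pitch) Rx(roll)).
In Python, from station import bot gives the robot as it stands.
- The arm moves only by the tool send_path, called after "Request:" as name(argument=value, ...) on one line, values as JSON. Schema: {"type":"object","properties":{"plan":{"type":"array","items":{"type":"array","items":{"type":"number"},"minItems":5,"maxItems":5},"minItems":1,"maxItems":12},"only":{"type":"string"},"quiet":{"type":"boolean"},"lines":{"type":"string"}},"required":["plan"],"additionalProperties":false}. plan is a list of rows, 1 to 12 of them, each of 5 numbers: the opening from 0.0 (shut) to 1.0 (fully open), then dx, dy, dz in normalised numbers (1 is 1000 mm), then a turn about the tool's z in a scale on which 1.0 is 180 degrees; each row is the pose to reach, as a shift and turn from the pose commanded when the call began, along the tool's axes at that moment; what a row does not reach only later rows make up. A row lasts 1/8 s, in which the tool goes at most 0.0625 m and 10.7 degrees, less where a joint would pass 70% of its speed; a pose out of reach is approached as far as the arm can. The fingers move at their own pace and stop on an object; the grip force is fixed at half the most. Time passes only in rows, so rows that do not move let the fingers close. The tool returns the time, the measured TCP pose, the force, the opening and the grip force at its end. only (a regular expression) keeps the lines of the reply that match it, lines (a string "A,B") keeps lines A to B, and quiet returns only ok. Input that does not fit is refused with a message, and nothing moves.
- bot.sense(): the state, without advancing time (a new reading comes with each control period).
- bot.camera(name): name is "scene" or "top" or "wrist"; returns the picture (480x640x3 uint8, red, green, blue); there is no depth.
- bot.get_calibration(name): a dict with "K" (3x3 intrinsics, pixels), "view" (4x4, takes a point from world to camera coordinates). Camera axes: x right, y up, looking along -z (the intrinsics and any distortion apply to the point x, -y, -z); pixel columns grow to the right and rows downward; lengths in m; the calibration is good to about 2 mm. The wrist camera is an equidistant fisheye: a pixel r from the principal point sees the ray r / f radians off the axis. A picture is of the moment at which its call begins: read the wrist's pose just before it. get_calibration takes no time and is no camera call; for the wrist camera it gives the pose at the moment of the call.
- bot.job_done(): hands the job in; it is judged then, once.
The state is a dict: "time": time; "joint_positions": joint angles; "joint_velocities": joint speeds; "joint_efforts": joint torques, N m; "tcp_pos": TCP position; "tcp_rot": TCP orientation; "force": force on the tool from outside, world axes, zero at the start; "moment": the same for the moment, N m; "width": opening from 0.0 (shut) to 1.0 (fully open); "grip_force": force on a finger pad.
Only numpy, scipy, OpenCV 4.12 (cv2) and the standard library are available. Lean on these libraries where they do the work, as an engineer would, in place of code of your own. Each camera call takes 0.05 s, during which the arm holds its last target. There are 200 camera calls.

TASK

The sprung gate of the probe stand locks the probes in: push the grey wedge, tip first, along the fence between fence and gate pin until it is fully home, and leave it there to hold the gate open. Then take the probes out one at a time, working from left to right (the weakest sample comes first), dip the tip of each well below the rim of the small steel rinsing cup while holding it, and stand it tip down in the frosted beaker, lowering it rather than dropping it. When all are in the beaker pull the wedge out again so that the gate shuts, and lay it flat on the bench clear of the stand; cup and beaker stay upright and the timer, flask and bottle are left alone.

Things in the scene. Friction and masses are not known exactly. Their poses are not given: they have to be found in the camera images.
- stand: White probe stand, fixed to the bench: rack 60 x 200 mm, top at 95 mm, with four probe places in a row along its y axis at y = +75, +25, -25, -75 mm, x = 0. Origin: centre of the underside; x away from the robot, y to the left. At its right (-y) end is a guide fence.
- fence_end (a point): Foot of the right-hand end of the fence's flat face, at stand x = +10, y = -185, z = 0 mm. The face looks to the stand's -x, is 30 mm high and runs from here along the stand's +y to the rack's end plate at y = -100 mm, which is the stop for the wedge's tip.
- wedge_home (a point): Point on the bench at stand x = -8, y = -210 mm: where the wedge's origin lies (wedge axes along the stand's) when its flat face lies along the fence and its tip has reached the end plate.
- gate (a joint): Sprung dark steel gate: m, 0 = shut, grows as it moves to the stand's -x, stop at 0.026. A spring pushes it shut (4.6 N shut, 7.5 N open). Its comb plate, 103 to 109 mm above the bench, covers the probes' collars; they come free at 0.019 or more. The wedge fully in holds it at about 0.022. An arm at the right end, 36 to 44 mm above the bench, carries a vertical roller pin.
- gate_pin (a point): Centre of the gate's vertical roller pin (12 mm diameter, 4 to 38 mm above the bench), this point 20 mm up. Gate shut, it lies at stand x = -10, y = -175 mm, so 14 mm are free between pin and fence; moves with the gate.
- wedge: Loose grey wedge, 140 x 36 x 30 mm high, 90 g, lying flat. Origin: on the underside, 110 mm from the tip, 30 mm from the blunt end, mid-width: grip here across the width. y axis points to the 5 mm thick tip; flat face at x = +18 mm all along, the other at x = -18 mm along the rear 80 mm, then tapering over the last 60 mm.
- probe_a: Measuring probe at the leftmost place of the stand (may be absent): 150 mm long, 45 g, hanging upright by its collar. Origin: the tip of its glass stem, 15 mm above the bench at first; z points up to the head. Stem 10 mm diameter, 80 mm long; collar 30 mm diameter from 80 to 86 mm; neck 14 mm; grey head 24 mm diameter from 97 to 147 mm above the tip, where it is gripped.
- probe_b: Measuring probe at the second from the left place of the stand (may be absent): 150 mm long, 45 g, hanging upright by its collar. Origin: the tip of its glass stem, 15 mm above the bench at first; z points up to the head. Stem 10 mm diameter, 80 mm long; collar 30 mm diameter from 80 to 86 mm; neck 14 mm; grey head 24 mm diameter from 97 to 147 mm above the tip, where it is gripped.
- probe_c: Measuring probe at the third from the left place of the stand (may be absent): 150 mm long, 45 g, hanging upright by its collar. Origin: the tip of its glass stem, 15 mm above the bench at first; z points up to the head. Stem 10 mm diameter, 80 mm long; collar 30 mm diameter from 80 to 86 mm; neck 14 mm; grey head 24 mm diameter from 97 to 147 mm above the tip, where it is gripped.
- probe_d: Measuring probe at the rightmost place of the stand (may be absent): 150 mm long, 45 g, hanging upright by its collar. Origin: the tip of its glass stem, 15 mm above the bench at first; z points up to the head. Stem 10 mm diameter, 80 mm long; collar 30 mm diameter from 80 to 86 mm; neck 14 mm; grey head 24 mm diameter from 97 to 147 mm above the tip, where it is gripped.
- cup: Small round open steel cup, the rinsing cup: 72 mm outer diameter at the rim, narrowing downward, 60 mm high, 3 mm wall, floor under 8 mm thick, 250 g, loose. Origin: centre of the underside.
- beaker: Frosted plastic beaker for storage: 96 mm outer diameter at the rim (inside 84 mm at the top, about 74 mm at the floor), 105 mm high, floor 4 mm thick, 350 g, loose. Origin: centre of the underside.
- timer: Bench timer 38 x 66 x 62 mm, a bystander. Origin: centre of the underside.
- flask: Glass culture flask with foil cap, 109 x 104 x 171 mm, a bystander. Origin: centre of the underside.
- bottle: Small white-capped bottle 32 x 32 x 75 mm, a bystander. Origin: centre of the underside.

How it is judged:
By the outcome, as a careful person would: the job done as asked, in the order asked, and still so for the second after the job is handed in, with the robot touching nothing.
Of probe_a, probe_b, probe_c, probe_d only 2 to 3 are there at a start; the rules pass over those that are not, and their reading is None.
At some moment in a run one of wedge, cup may be knocked a few centimetres aside while the robot is not near it.
It also fails if it takes over 210 s, if anything falls off the work surface, if the arm or the gripper's body presses on something with over 40 N, if the wrist force passes 120 N, or if a joint passes its speed limit or range.

## Working session

There is one attempt and no reset: what is moved stays moved. The work goes in short steps, Python scripts to look and compute and a tool call to move; the robot and the scene stay as the last step left them, time stands still between calls to the robot, and variables do not carry over. Pictures are saved under pics/ and viewed, at most 18 in all, crops included, and the job is handed in when it is done.

```bash
ls; mkdir -p pics; python3 - <<'E'
from station import bot
import cv2
for n in ["scene","top"]:
    im=bot.camera(n); cv2.imwrite(f"pics/{n}0.png",im[:,:,::-1])
    c=bot.get_calibration(n); print(n,c)
s=bot.sense(); print(s)
E
```

```text
pics
station.py
scene {'K': array([[541.68702332,   0.        , 313.25590152],
       [  0.        , 541.68702332, 236.70573945],
       [  0.        ,   0.        ,   1.        ]]), 'view': array([[ 0.68597013, -0.72760802,  0.00561734, -0.37980839],
       [ 0.40551544,  0.38869674,  0.82732827, -0.22543598],
       [-0.60415413, -0.56524456,  0.56169064, -1.19051682],
       [ 0.        ,  0.        ,  0.        ,  1.        ]])}
top {'K': array([[607.40635651,   0.        , 329.51470433],
       [  0.        , 607.40635651, 240.71306309],
       [  0.        ,   0.        ,   1.        ]]), 'view': array([[-0.00656606, -0.99995185,  0.00729317, -0.03811373],
       [ 0.9903395 , -0.00549239,  0.13855507, -0.51886678],
       [-0.13850834,  0.00813248,  0.99032788, -1.74878932],
       [ 0.        ,  0.        ,  0.        ,  1.        ]])}
{'time': 0.1, 'joint_positions': array([61.43931018, 17.85663193,  0.80195602, 86.68230546, -0.25207903,
       75.5853359 , -1.55942275]), 'joint_velocities': array([ 0.06477217, -0.10203807,  0.01795767, -0.2445245 , -0.07029049,
        0.00680153,  0.02151199]), 'joint_efforts': array([ 5.30404432e-04, -3.80855513e+01,  1.46427937e-01, -2.31241822e+01,
        1.22060269e-02,  8.19739042e-03,  3.36564756e-05]), 'tcp_pos': array([ 0.24232083, -0.49305129,  0.24732551]), 'tcp_rot': array([-1.79877598e+02,  5.22576420e-03,  2.61746685e+01]), 'force': array([-0.04024615,  1.23924898, -0.07915157]), 'moment': array([-0.01390782,  0.01954305,  0.03087715]), 'grip_force': 0.0, 'width': 0.9990546491918081}
```

View pics/scene0.png

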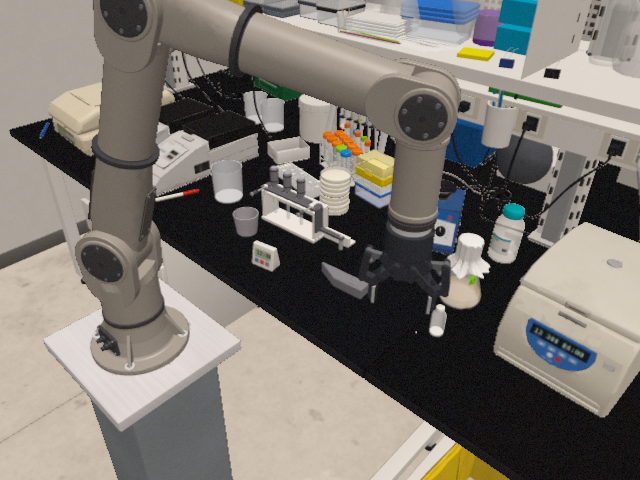

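View pics/top0.png

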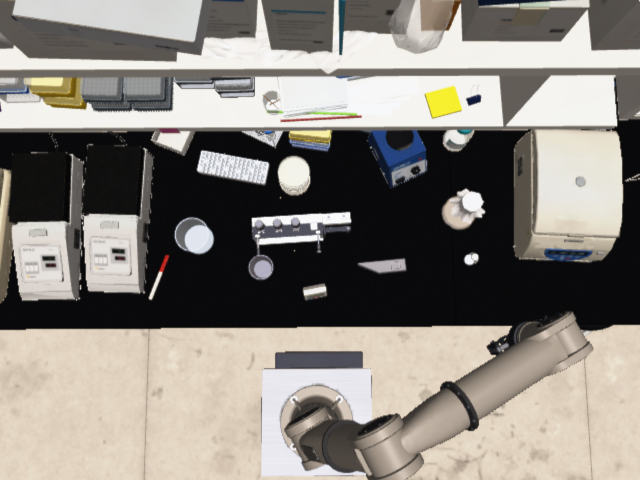

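The scene view shows the stand with about three dark heads near (275–300,185), the cup at (245,221) and the beaker at (228,180). It also shows the wedge at (345,280), the timer at (265,255) and the bottle at (438,320). In the top view the rack runs from (252,228) to (350,222), the wedge is at (385,266), the cup at (261,267) and the beaker at (195,236). I'll zoom in next.

```bash
python3 - <<'E'
import cv2
a=cv2.imread("pics/top0.png")[200:310,160:440]; b=cv2.imread("pics/scene0.png")[140:330,190:450]
cv2.imwrite("pics/t1.png",cv2.resize(a,None,fx=2.85,fy=2.85,interpolation=2)); cv2.imwrite("pics/s1.png",cv2.resize(b,None,fx=3,fy=3,interpolation=2))
E
```

```text
(no output)
```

View pics/t1.png

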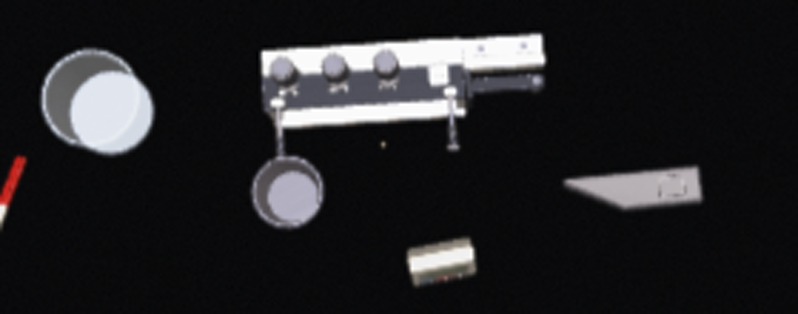

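View pics/s1.png

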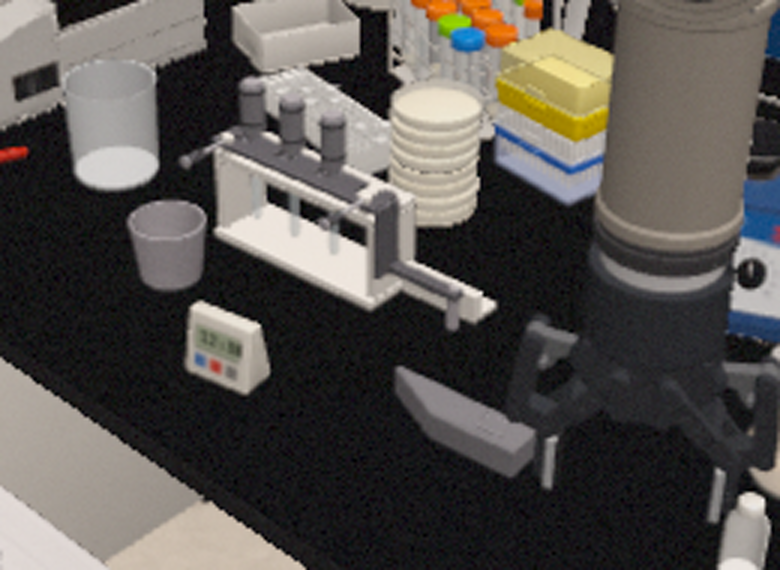

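The crops show probes a, b and c at (284,70), (336,68) and (386,63) in the top crop; place d is empty. The wedge tip is at (566,183) with the blunt end at (700,185), and the gate pin is at (537,83). The cup is at (287,192), the beaker at (92,98) and the timer at (441,262). Next I'll measure them.

```bash
cat > h.py <<'E'
import numpy as np, cv2
from station import bot
def ray(cal,p,z,fish=False):
    K,V=cal["K"],cal["view"]
    x=(p[0]-K[0,2])/K[0,0]; y=(p[1]-K[1,2])/K[1,1]
    if fish:
        r=np.hypot(x,y); d=np.array([x/r*np.sin(r),-y/r*np.sin(r),-np.cos(r)]) if r>1e-9 else np.array([0,0,-1.])
    else: d=np.array([x,-y,-1.])
    R=V[:3,:3]; o=-R.T@V[:3,3]; d=R.T@d
    return (o+d*(z-o[2])/d[2])
def proj(cal,P,fish=False):
    K,V=cal["K"],cal["view"]; c=V[:3,:3]@np.array(P)+V[:3,3]; c=np.array([c[0],-c[1],-c[2]])
    if fish:
        t=np.arctan2(np.hypot(c[0],c[1]),c[2]); u=c[:2]/np.hypot(c[0],c[1])*t
    else: u=c[:2]/c[2]
    return np.array([K[0,0]*u[0]+K[0,2],K[1,1]*u[1]+K[1,2]])
E
cat > m.py <<'E'
from h import *
im=cv2.imread("pics/top0.png"); cal=bot.get_calibration("top")
g=cv2.cvtColor(im,cv2.COLOR_BGR2GRAY)
def blobs(m,box):
    x0,y0,x1,y1=box; s=m[y0:y1,x0:x1]; s=cv2.resize(s,None,fx=4,fy=4,interpolation=cv2.INTER_LINEAR)
    s=(s>127).astype(np.uint8)
    cs,_=cv2.findContours(s,cv2.RETR_EXTERNAL,cv2.CHAIN_APPROX_NONE)
    cs=sorted(cs,key=cv2.contourArea)[::-1]
    return [(c.reshape(-1,2)+.5)/4-.5+[x0,y0] for c in cs]
def m(a): return (g>a).astype(np.uint8)*255
c=blobs(m(60),(350,250,420,285))[0]
w=np.array([ray(cal,p,.03)[:2] for p in c]).astype(np.float32)
print("wedge",cv2.approxPolyDP(w,.006,True).reshape(-1,2).round(4).tolist(), "rect",cv2.minAreaRect(w))
for n,b,z in (("cup",(245,250,280,285),.06),("beaker",(168,208,222,262),.105)):
    c=max(blobs(m(45),b),key=len); w=np.array([ray(cal,p,z)[:2] for p in c]).astype(np.float32)
    print(n,cv2.minEnclosingCircle(w),cv2.minAreaRect(w))
c=blobs(m(170),(240,205,360,250))
for q in c[:3]:
    w=np.array([ray(cal,p,.095)[:2] for p in q]).astype(np.float32)
    print("rack",len(q),cv2.approxPolyDP(w,.006,True).reshape(-1,2).round(4).tolist())
for n,p in zip("abc",[(284,63),(336,61),(386,56)]):
    print(n,ray(cal,np.array(p)/2.85+[160,200]-.3,.165))
print("pin",ray(cal,np.array((537,83))/2.85+[160,200]-.3,.044))
E
python3 m.py
```

```text
wedge [[0.4311999976634979, -0.2632000148296356], [0.46810001134872437, -0.2603999972343445], [0.45339998602867126, -0.1234000027179718], [0.4221000075340271, -0.18520000576972961]] rect ((0.44272381067276, -0.1946496069431305), (0.039430271834135056, 0.14067798852920532), 5.398988246917725)
cup ((0.44723474979400635, 0.15758436918258667), 0.04502621293067932) ((0.4409579932689667, 0.15758296847343445), (0.07543054968118668, 0.0774083063006401), 56.193443298339844)
beaker ((0.5240544676780701, 0.3433777391910553), 0.06019884720444679) ((0.5241723656654358, 0.34388473629951477), (0.11821334064006805, 0.10084741562604904), 45.34170150756836)
rack 1015 [[0.5940999984741211, -0.09740000218153], [0.5781999826431274, 0.18029999732971191], [0.5565000176429749, 0.18080000579357147], [0.5644000172615051, 0.17090000212192535], [0.5555999875068665, 0.15950000286102295], [0.5672000050544739, 0.1509999930858612], [0.5554999709129333, 0.14020000398159027], [0.555400013923645, 0.12250000238418579], [0.5669999718666077, 0.12039999663829803], [0.5583000183105469, 0.10819999873638153], [0.569800019264
[... 541 characters left out ...]
.020500000566244125], [0.5209000110626221, -0.012000000104308128], [0.5389000177383423, -0.01209999993443489], [0.5396000146865845, -0.002099999925121665], [0.5281000137329102, -0.00279999990016222], [0.5174999833106995, 0.1597999930381775], [0.508899986743927, 0.16189999878406525], [0.5146999955177307, 0.1655000001192093], [0.498199999332428, 0.16179999709129333]]
rack 52 [[0.5282999873161316, 0.1720000058412552], [0.5210999846458435, 0.16840000450611115], [0.5246999859809875, 0.15850000083446503], [0.5318999886512756, 0.16210000216960907]]
a [0.55388802 0.15131861 0.165     ]
b [0.55556994 0.1014695  0.165     ]
c [0.56018629 0.05350533 0.165     ]
pin [ 0.55247371 -0.09602794  0.044     ]
```

Careful with the scale: turns go in shares of 180 degrees. That gives: -70 degrees / 180 = -0.3889.

```bash
cat >> h.py <<'E'
from scipy.spatial.transform import Rotation as Ro
def to(P,yaw=None):
    s=bot.sense(); R=Ro.from_euler("xyz",s["tcp_rot"],degrees=True).as_matrix()
    d=R.T@(np.array(P)-s["tcp_pos"]); t=0 if yaw is None else (s["tcp_rot"][2]-yaw+180)%360-180
    print("shift",d.round(4),"turn",round(t,2),"dist",np.linalg.norm(d).round(3))
def pic(name,fn):
    c=bot.get_calibration(name); im=bot.camera(name)[:,:,::-1].copy(); cv2.imwrite("pics/"+fn,im); return c,im
E
```

Request:
send_path(plan=[[1, 0.307, -0.176, 0, -0.3889], [1, 0.307, -0.176, 0, -0.3889], [1, 0.307, -0.176, 0, -0.3889], [1, 0.307, -0.176, 0, -0.3889], [1, 0.307, -0.176, 0, -0.3889], [1, 0.307, -0.176, 0, -0.3889], [1, 0.307, -0.176, 0, -0.3889], [1, 0.307, -0.176, 0, -0.3889], [1, 0.307, -0.176, 0, -0.3889], [1, 0.307, -0.176, 0, -0.3889]])

```text
time: 1.35
tcp_pos: [0.44, -0.201, 0.2482]
tcp_rot: [-180.0, 0.0, 96.0]
force: [-0.0, -0.0, -0.5]
width: 1.001
grip_force: 0.0
```

```bash
python3 - <<'E'
from h import *
c,im=pic("wrist","w0.png"); print(c)
E
```

```text
{'K': array([[371.64829954,   0.        , 320.33453977],
       [  0.        , 371.64829954, 238.35492682],
       [  0.        ,   0.        ,   1.        ]]), 'view': array([[ 9.94482794e-01,  1.04897555e-01,  6.89410923e-04,
        -4.16525680e-01],
       [-9.92390041e-02,  9.42925947e-01, -3.17871480e-01,
         2.75462675e-01],
       [-3.39940044e-02,  3.16049301e-01,  9.48133560e-01,
        -3.01289887e-01],
       [ 0.00000000e+00,  0.00000000e+00,  0.00000000e+00,
         1.00000000e+00]])}
```

View pics/w0.png

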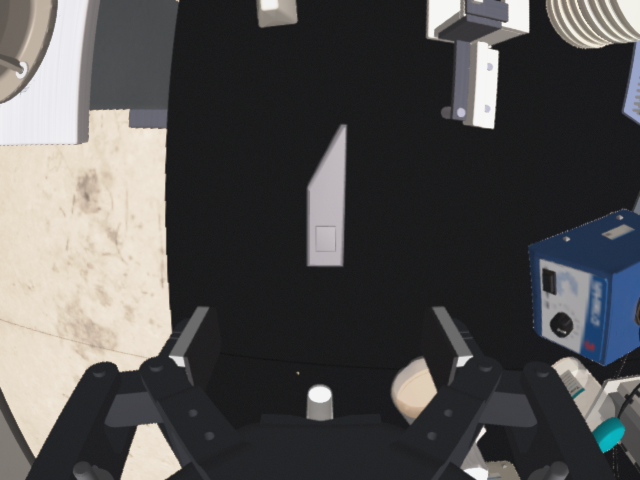

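The wrist view shows the wedge with its tip at (345,125) and its blunt end at y=266. The fence end is near (467–494,128), the gate arm end and pin near (455,113), and the rack end at (430–528,38).

```bash
cat > m2.py <<'E'
from h import *
c=bot.get_calibration("wrist"); im=cv2.imread("pics/w0.png"); g=cv2.cvtColor(im,cv2.COLOR_BGR2GRAY)
def cont(t,b):
    x0,y0,x1,y1=b; s=(cv2.resize(g[y0:y1,x0:x1],None,fx=4,fy=4)>t).astype(np.uint8)
    cs,_=cv2.findContours(s,0,1); q=max(cs,key=cv2.contourArea).reshape(-1,2); return (q+.5)/4-.5+[x0,y0]
q=cont(70,(290,110,370,290)); w=np.array([ray(c,p,.03,1)[:2] for p in q]).astype(np.float32)
print("wedge",cv2.approxPolyDP(w,.004,True).reshape(-1,2).round(4).tolist())
q=cont(150,(440,40,505,140)); w=np.array([ray(c,p,.03,1)[:2] for p in q]).astype(np.float32)
print("fence",cv2.approxPolyDP(w,.003,True).reshape(-1,2).round(4).tolist())
E
python3 m2.py; python3 - <<'E'
import cv2
cv2.imwrite("pics/f0.png",cv2.resize(cv2.imread("pics/w0.png")[0:150,410:560],None,fx=4,fy=4,interpolation=2))
E
```

```text
wedge [[0.45489999651908875, -0.12359999865293503], [0.42559999227523804, -0.1859000027179718], [0.4348999857902527, -0.2653999924659729], [0.4690000116825104, -0.26100000739097595]]
fence [[0.5723999738693237, -0.02070000022649765], [0.5766000151634216, -0.10400000214576721], [0.5992000102996826, -0.10440000146627426], [0.5956000089645386, -0.026499999687075615], [0.5863000154495239, -0.025599999353289604], [0.58160001039505, -0.019700000062584877]]
```

View pics/f0.png

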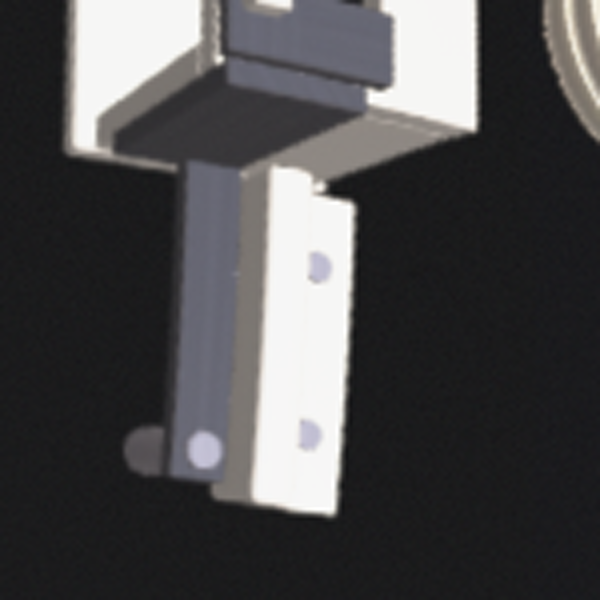

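The crop shows the top of the fence face running from about (268,180) to (250,500), its foot corner at (212,495), the pin top at (205,450) on the arm, and the flange with two bolts.

```bash
python3 - <<'E'
from h import *
c=bot.get_calibration("wrist"); f=lambda p,z: print(p,z,ray(c,np.array(p)/4+[409.6,-.4],z,1).round(4))
f((212,495),0); f((250,499),.03); f((268,180),.03); f((205,450),.044)
# rack top end corner
f((478,130),.095)
t=bot.get_calibration("top")
print(ray(t,np.array((537,83))/2.85+[159.7,199.7],.044).round(4))
for p in ((441,244),(408,255),(470,240),(474,262)): print("timer",ray(t,np.array(p)/2.85+[159.7,199.7],.06).round(3))
E
```

```text
(212, 495) 0 [ 0.5785 -0.1045  0.    ]
(250, 499) 0.03 [ 0.5767 -0.1049  0.03  ]
(268, 180) 0.03 [ 0.5717 -0.0253  0.03  ]
(205, 450) 0.044 [ 0.5579 -0.0964  0.044 ]
(478, 130) 0.095 [ 0.5922 -0.0191  0.095 ]
[ 0.5525 -0.096   0.044 ]
timer [0.386 0.003 0.06 ]
timer [0.375 0.036 0.06 ]
timer [ 0.39  -0.026  0.06 ]
timer [ 0.368 -0.03   0.06 ]
```

Request:
send_path(plan=[[1, -0.034, 0.0045, 0.03, 0], [1, -0.034, 0.0045, 0.09, 0], [1, -0.034, 0.0045, 0.15, 0], [1, -0.034, 0.0045, 0.2, 0], [1, -0.034, 0.0045, 0.224, 0], [1, -0.034, 0.0045, 0.224, 0], [0.1, -0.034, 0.0045, 0.224, 0], [0.1, -0.034, 0.0045, 0.224, 0], [0.1, -0.034, 0.0045, 0.224, 0], [0.1, -0.034, 0.0045, 0.224, 0], [0.1, -0.034, 0.0045, 0.224, 0], [0.1, -0.034, 0.0045, 0.224, 0]])

```text
time: 2.9
tcp_pos: [0.45, -0.2343, 0.0259]
tcp_rot: [179.8, 0.1, 96.2]
force: [-0.3, 0.2, 6.2]
width: 0.403
grip_force: 61.9
```

Converted, 2.4 degrees / 180 = 0.0133.

Request:
send_path(plan=[[0.1, 0, 0, -0.02, 0], [0.1, -0.004, 0.05, -0.02, 0.0067], [0.1, -0.009, 0.118, -0.02, 0.0133], [0.1, -0.009, 0.118, -0.02, 0.0133], [0.1, -0.009, 0.118, -0.02, 0.0133], [0.1, -0.009, 0.118, -0.02, 0.0133], [0.1, -0.009, 0.118, -0.02, 0.0133]])

```text
time: 3.78
tcp_pos: [0.5654, -0.2305, 0.0443]
tcp_rot: [-179.9, 0.0, 93.7]
force: [-1.4, 0.4, -1.2]
width: 0.403
grip_force: 61.1
```

```bash
python3 - <<'E'
from h import *
c,im=pic("wrist","w1.png"); np.save("c1.npy",c,allow_pickle=True)
cv2.imwrite("pics/f1.png",cv2.resize(im[0:400,150:500],None,fx=1.5,fy=1.5,interpolation=2))
E
```

```text
(no output)
```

View pics/f1.png

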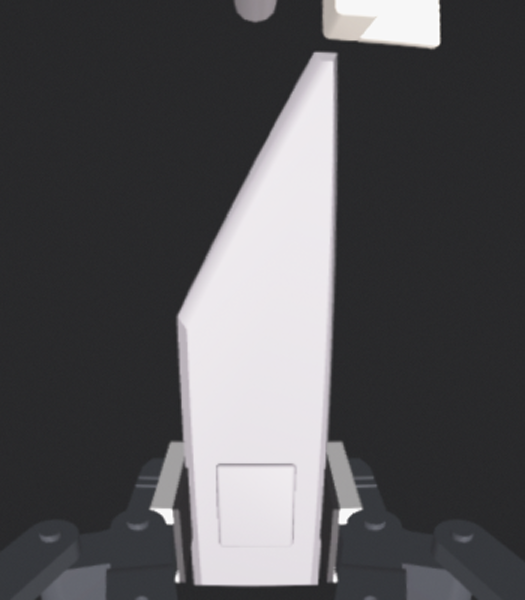

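The picture shows the wedge straight in the grip with its tip at (337,53), the fence foot corner at (323,38) and top corner at (361,42), and the pin at (255,8). The tip looks lined up with the gap.

```bash
python3 - <<'E'
from h import *
c=np.load("c1.npy",allow_pickle=True).item(); f=lambda p,z: (ray(c,(np.array(p)+.5)/1.5-.5+[150,0],z,1))
th=np.radians(3.6); xs=np.array([np.cos(th),np.sin(th)]);ys=np.array([-xs[1],xs[0]]); O=np.array([.556,.079])
for n,p,z in (("foot",(323,38),0),("ftop",(361,42),.03),("tip",(337,54),.0484),("tipL",(314,54),.0484),("flatmid",(330,400),.0484)):
    P=f(p,z); d=P[:2]-O; print(n,P.round(4),(d@xs).round(4),(d@ys).round(4))
E
```

```text
foot [ 0.5773 -0.1051  0.    ] 0.0097 -0.1851
ftop [ 0.5838 -0.113   0.03  ] 0.0157 -0.1933
tip [ 0.5756 -0.1213  0.0484] 0.007 -0.2011
tipL [ 0.5707 -0.1218  0.0484] 0.002 -0.2014
flatmid [ 0.581  -0.2001  0.0484] 0.0074 -0.2801
```

Request:
send_path(plan=[[0.1, 0, 0.001, 0.018, 0], [0.1, 0, 0.001, 0.018, 0], [0.1, 0.02, 0.001, 0.018, 0], [0.1, 0.04, 0.001, 0.018, 0], [0.1, 0.055, 0.001, 0.018, 0], [0.1, 0.07, 0.001, 0.018, 0], [0.1, 0.085, 0.001, 0.018, 0], [0.1, 0.095, 0.001, 0.018, 0], [0.1, 0.095, 0.001, 0.018, 0]])

```text
time: 4.95
tcp_pos: [0.5611, -0.1354, 0.0265]
tcp_rot: [-180.0, 0.1, 93.8]
force: [0.1, -2.8, 0.4]
width: 0.403
grip_force: 62.4
```

```bash
python3 - <<'E'
from h import *
th=np.radians(3.6); xs=np.array([np.cos(th),np.sin(th)]);ys=np.array([-xs[1],xs[0]]); O=np.array([.556,.079])
s=bot.sense(); f=s["force"][:2]; d=s["tcp_pos"][:2]-O; print(d@xs,d@ys,"F",f@xs,f@ys)
E
```

```text
-0.008362516975611578 -0.2143381195002315 F -0.04836807168997691 -2.7613107785191344
```

Request:
send_path(plan=[[0.1, 0.003, 0.0005, 0, 0], [0.1, 0.005, 0.0005, 0, 0], [0.1, 0.006, 0.001, 0, 0], [0.1, 0.007, 0.001, 0, 0], [0.1, 0.008, 0.001, 0, 0], [0.1, 0.008, 0.001, 0, 0]])

```text
time: 5.7
tcp_pos: [0.5608, -0.1308, 0.026]
tcp_rot: [-179.9, 0.3, 93.7]
force: [-0.9, -8.8, -1.1]
width: 0.41
grip_force: 62.3
```

```bash
python3 - <<'E'
from h import *
th=np.radians(3.6); xs=np.array([np.cos(th),np.sin(th)]);ys=np.array([-xs[1],xs[0]]); O=np.array([.556,.079])
s=bot.sense(); f=s["force"][:2]; d=s["tcp_pos"][:2]-O; print(d@xs,d@ys,"F",f@xs,f@ys)
E
```

```text
-0.008376048792543608 -0.20965764248026628 F -1.458284432407153 -8.700042417807664
```

Request:
send_path(plan=[[0.1, 0.003, 0, 0, 0], [0.1, 0.006, 0, 0, 0], [0.1, 0.006, 0, 0, 0]])

```text
time: 6.08
tcp_pos: [0.5607, -0.1306, 0.0262]
tcp_rot: [-179.9, 0.7, 93.6]
force: [-0.4, -15.2, -1.6]
width: 0.404
grip_force: 62.1
```

```bash
python3 - <<'E'
from h import *
th=np.radians(3.6); xs=np.array([np.cos(th),np.sin(th)]);ys=np.array([-xs[1],xs[0]]); O=np.array([.556,.079])
s=bot.sense(); f=s["force"][:2]; d=s["tcp_pos"][:2]-O; print(d@xs,d@ys,"F",f@xs,f@ys)
c,im=pic("wrist","w2.png"); np.save("c2.npy",c,allow_pickle=True)
cv2.imwrite("pics/f2.png",cv2.resize(im[0:400,150:550],None,fx=1.5,fy=1.5,interpolation=2))
E
```

```text
-0.00842709976559179 -0.2094511788149271 F -1.3570416734765207 -15.09683378494437
```

View pics/f2.png

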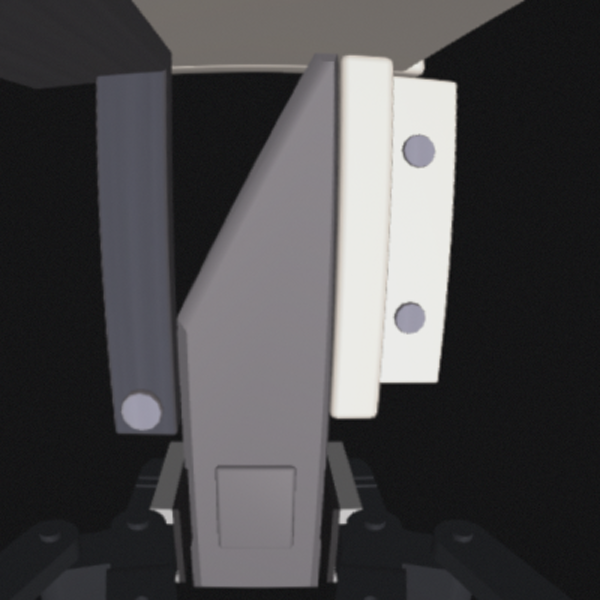

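The wedge lies flush with the fence and its tip is at the end plate (325,60). The pin, at (141,411), is on the parallel part of the wedge, so the gate is open. I'll release and go to look at the probes.

Request:
send_path(plan=[[0.1, -0.008, 0, 0, 0], [0.7, -0.008, 0, 0, 0], [0.7, -0.008, 0, 0, 0], [0.7, -0.008, 0, -0.002, 0], [0.7, -0.008, 0, -0.06, 0], [0.7, -0.008, 0, -0.12, 0], [0.7, -0.008, 0, -0.18, 0], [0.7, 0.05, -0.004, -0.225, 0], [0.7, 0.11, -0.008, -0.244, 0], [0.7, 0.163, -0.009, -0.244, 0], [0.7, 0.163, -0.009, -0.244, 0], [0.7, 0.163, -0.009, -0.244, 0]])

```text
time: 7.62
tcp_pos: [0.5418, 0.0415, 0.2703]
tcp_rot: [-180.0, 0.0, 93.9]
force: [-0.1, -1.7, 0.1]
width: 0.699
grip_force: 0.0
```

```bash
python3 - <<'E'
from h import *
c,im=pic("wrist","w3.png"); np.save("c3.npy",c,allow_pickle=True)
for P in ((.5513,.1539,.165),(.5544,.104,.165),(.5576,.0541,.165)): print(proj(c,P,1))
E
```

```text
[348.48232864  68.8753428 ]
[347.48540786 148.92422068]
[345.91906426 226.25134591]
```

View pics/w3.png

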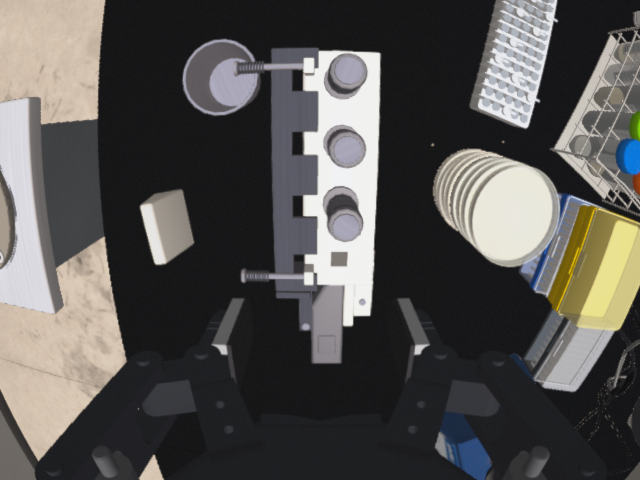

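The gate comb has cleared the collars. The heads are at (350,70), (347,147) and (345,224), as predicted. The cup rim is at (222,77) and the timer at (167,227). I'll grip probe a.

Request:
send_path(plan=[[0.7, 0.056, 0.009, 0, 0], [0.7, 0.111, 0.0173, 0, 0], [0.7, 0.111, 0.0173, 0.03, 0], [0.7, 0.111, 0.0173, 0.08, 0], [0.7, 0.111, 0.0173, 0.127, 0], [0.7, 0.111, 0.0173, 0.127, 0], [0.1, 0.111, 0.0173, 0.127, 0], [0.1, 0.111, 0.0173, 0.127, 0], [0.1, 0.111, 0.0173, 0.127, 0], [0.1, 0.111, 0.0173, 0.127, 0]])

```text
time: 8.93
tcp_pos: [0.5536, 0.1534, 0.1459]
tcp_rot: [179.7, -0.0, 93.8]
force: [-0.5, -0.3, 5.7]
width: 0.268
grip_force: 58.5
```

```bash
python3 - <<'E'
from h import *
c=np.load("c3.npy",allow_pickle=True).item(); im=cv2.imread("pics/w3.png"); g=cv2.cvtColor(im,6)
b=(175,30,262,125); s=(g[b[1]:b[3],b[0]:b[2]]>60).astype(np.uint8)
s[34:44,60:]=0
cs,_=cv2.findContours(s,0,1); q=max(cs,key=cv2.contourArea).reshape(-1,2)+[b[0],b[1]]
w=np.array([ray(c,p,.06,1)[:2] for p in q]).astype(np.float32)
print(cv2.boundingRect(q),cv2.minEnclosingCircle(w),cv2.fitEllipse(w))
E
```

```text
(182, 39, 80, 77) ((0.4443278908729553, 0.15725448727607727), 0.038367338478565216) ((0.44172272086143494, 0.1562204658985138), (0.06920798122882843, 0.07352454215288162), 40.19611740112305)
```

Request:
send_path(plan=[[0.1, 0, 0, -0.02, 0], [0.1, 0, 0, -0.06, 0], [0.1, 0, 0, -0.11, 0], [0.1, 0, 0, -0.125, 0], [0.1, 0, 0, -0.125, 0], [0.1, 0.0104, -0.05, -0.125, 0], [0.1, 0.0104, -0.108, -0.125, 0], [0.1, 0.0104, -0.108, -0.125, 0], [0.1, 0.0104, -0.108, -0.125, 0]])

```text
time: 10.05
tcp_pos: [0.4434, 0.1556, 0.2672]
tcp_rot: [-179.9, 0.1, 93.8]
force: [0.7, 1.0, -0.3]
width: 0.266
grip_force: 59.1
```

```bash
python3 - <<'E'
from h import *
c,im=pic("wrist","w4.png"); np.save("c4.npy",c,allow_pickle=True); 
c,im=pic("top","t4.png")
a=cv2.imread("pics/w4.png"); b=cv2.imread("pics/t4.png")[190:330,140:420]
cv2.imwrite("pics/v4.png",np.hstack([cv2.resize(a,(440,330)),cv2.resize(b,(360,330))]))
E
```

```text
(no output)
```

View pics/v4.png

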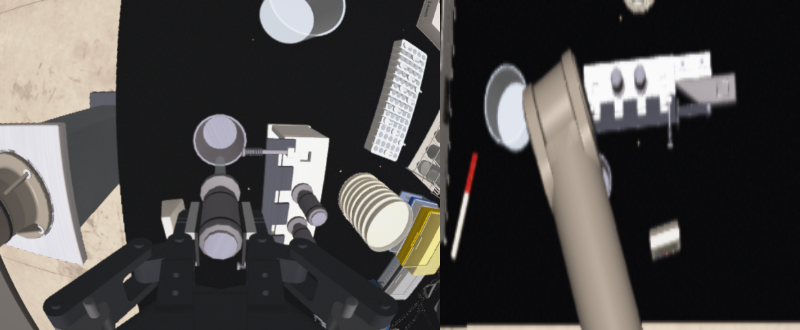

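The left half is the wrist view: probe a in the grip, the cup rim at (220,140), and the beaker partly visible at (303,10). The right half is the top view: two probes left in the rack and the wedge in place at (710,88).

```bash
cat >> h.py <<'E'
def circ(im,c,P,z,rad,t=60,fish=1):
    """outline of a round rim of radius rad near P: trimmed algebraic circle fit on world-plane points"""
    g=cv2.cvtColor(im,6); e=cv2.Canny(cv2.GaussianBlur(g,(3,3),0),40,100)
    v,u=np.nonzero(e); w=np.array([ray(c,p,z,fish)[:2] for p in zip(u,v)])
    best=None
    for dx in np.arange(-.05,.051,.002):
        for dy in np.arange(-.05,.051,.002):
            r=np.hypot(*(w-[P[0]+dx,P[1]+dy]).T); n=(abs(r-rad)<.0018).sum()
            if best is None or n>best[0]: best=(n,P[0]+dx,P[1]+dy)
    C=np.array(best[1:])
    for _ in range(5):
        r=np.hypot(*(w-C).T); k=abs(r-rad)<.003; q=w[k]
        from scipy.optimize import least_squares
        C=least_squares(lambda x:np.hypot(*(q-x).T)-rad,C,loss="soft_l1",f_scale=.001).x
    return C.round(4),best[0],k.sum()
E
python3 - <<'E'
from h import *
for n in "34":
    c=np.load(f"c{n}.npy",allow_pickle=True).item(); im=cv2.imread(f"pics/w{n}.png")
    print("cup",n,circ(im,c,(.442,.156),.06,.036))
print("beaker",circ(im,c,(.52,.34),.105,.048))
t=bot.get_calibration("top"); im=cv2.imread("pics/top0.png")
print("top",circ(im,t,(.442,.156),.06,.036,fish=0),circ(im,t,(.52,.34),.105,.048,fish=0))
E
```

```text
cup 3 (array([0.4425, 0.1568]), np.int64(280), np.int64(345))
cup 4 (array([0.4424, 0.157 ]), np.int64(287), np.int64(331))
beaker (array([0.531 , 0.3484]), np.int64(119), np.int64(198))
top (array([0.4412, 0.1586]), np.int64(74), np.int64(95)) (array([0.5318, 0.3507]), np.int64(68), np.int64(88))
```

Request:
send_path(plan=[[0.1, 0.0014, -0.001, 0.03, 0], [0.1, 0.0014, -0.001, 0.07, 0], [0.1, 0.0014, -0.001, 0.109, 0], [0.1, 0.0014, -0.001, 0.109, 0], [0.1, 0.0014, -0.001, 0.109, 0]])

```text
time: 10.78
tcp_pos: [0.444, 0.1582, 0.1604]
tcp_rot: [179.9, -0.1, 93.8]
force: [-0.3, 0.9, -0.1]
width: 0.266
grip_force: 59.1
```

Request:
send_path(plan=[[0.1, 0, 0, -0.04, 0], [0.1, 0, 0, -0.09, 0], [0.1, 0, 0, -0.12, 0], [0.1, 0, 0, -0.12, 0]])

```text
time: 11.28
tcp_pos: [0.4452, 0.1591, 0.2842]
tcp_rot: [179.4, -0.1, 93.8]
force: [-1.2, -0.6, -1.0]
width: 0.263
grip_force: 59.1
```

```bash
python3 -c "
from h import *
to((.555,.349,.278),180)"
```

```text
shift [0.1823 0.122  0.0079] turn -86.23 dist 0.219
```

Converted, -86 degrees / 180 = -0.4778.

Request:
send_path(plan=[[0.1, 0.04, 0.025, 0, -0.0556], [0.1, 0.08, 0.05, 0, -0.1111], [0.1, 0.12, 0.08, 0, -0.1667], [0.1, 0.16, 0.1, 0, -0.2222], [0.1, 0.182, 0.122, 0, -0.2833], [0.1, 0.182, 0.122, 0, -0.3389], [0.1, 0.182, 0.122, 0, -0.3944], [0.1, 0.182, 0.122, 0, -0.45], [0.1, 0.182, 0.122, 0, -0.4778], [0.1, 0.182, 0.122, 0, -0.4778], [0.1, 0.182, 0.122, 0, -0.4778]])

```text
time: 12.65
tcp_pos: [0.5523, 0.3471, 0.279]
tcp_rot: [-180.0, -0.0, 179.7]
force: [-0.9, 0.0, -0.3]
width: 0.266
grip_force: 59.1
```

```bash
python3 - <<'E'
from h import *
c,im=pic("wrist","w5.png"); np.save("c5.npy",c,allow_pickle=True)
print(circ(im,c,(.531,.349),.105,.048))
c,i2=pic("scene","s5.png")
cv2.imwrite("pics/v5.png",np.hstack([cv2.resize(im,(440,330)),cv2.resize(i2[100:250,150:310],(352,330))]))
E
```

```text
(array([0.5326, 0.3478]), np.int64(464), np.int64(567))
```

View pics/v5.png

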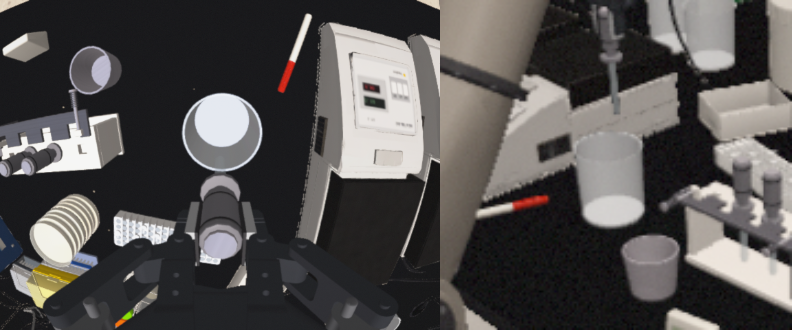

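The probe hangs straight in the grip. The beaker is at (222,132) in the wrist view, centre (0.5326, 0.3478). I'll lower the probe.

Request:
send_path(plan=[[0.1, -0.0022, 0.001, 0.01, 0], [0.1, -0.0022, 0.001, 0.05, 0], [0.1, -0.0022, 0.001, 0.09, 0], [0.1, -0.0022, 0.001, 0.12, 0], [0.1, -0.0022, 0.001, 0.137, 0], [0.1, -0.0022, 0.001, 0.14, 0], [0.1, -0.0022, 0.001, 0.142, 0], [0.1, -0.0022, 0.001, 0.143, 0], [0.1, -0.0022, 0.001, 0.143, 0]])

```text
time: 13.88
tcp_pos: [0.5547, 0.3487, 0.1372]
tcp_rot: [179.9, 0.1, 179.8]
force: [0.2, 0.1, 0.5]
width: 0.263
grip_force: 59.1
```

Request:
send_path(plan=[[0.1, 0, 0, 0.001, 0], [0.1, 0, 0, 0.002, 0], [0.1, 0, 0, 0.003, 0], [0.1, 0, 0, 0.003, 0]])

```text
time: 14.38
tcp_pos: [0.5547, 0.3484, 0.1342]
tcp_rot: [180.0, 0.1, 179.8]
force: [-0.6, -0.3, 5.0]
width: 0.266
grip_force: 59.7
```

Request:
send_path(plan=[[0.45, 0, 0, -0.001, 0], [0.45, 0, 0, -0.001, 0], [0.45, 0, 0, -0.001, 0], [0.45, 0, 0, -0.03, 0], [0.45, 0, 0, -0.08, 0], [0.45, 0, 0, -0.145, 0], [0.45, 0, 0, -0.145, 0]])

```text
time: 15.25
tcp_pos: [0.5557, 0.3509, 0.2848]
tcp_rot: [179.5, 0.5, 179.8]
force: [0.8, 0.6, 0.5]
width: 0.449
grip_force: 0.0
```

```bash
python3 - <<'E'
from h import *
c,im=pic("wrist","w6.png"); np.save("c6.npy",c,allow_pickle=True)
print(circ(im,c,(.5326,.348),.105,.048))
cv2.imwrite("pics/v6.png",cv2.resize(im[60:360,0:420],None,fx=1.5,fy=1.5))
print(bot.sense()["tcp_pos"],bot.sense()["width"])
E
```

```text
(array([0.5325, 0.3486]), np.int64(452), np.int64(574))
[0.55502281 0.34982476 0.28180312] 0.4493534063587587
```

View pics/v6.png

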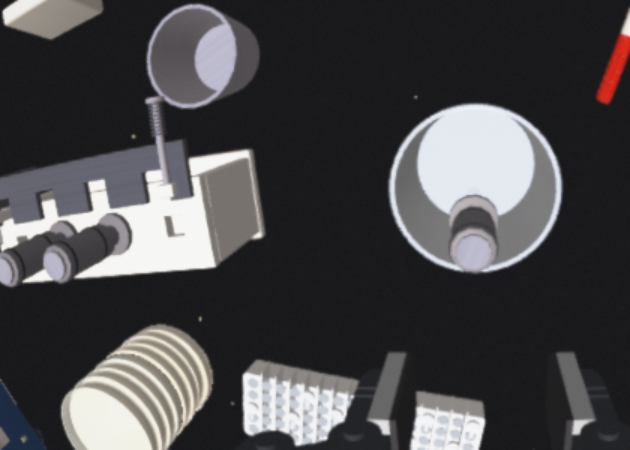

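Probe a stands in the beaker at (473,230), upright. The cup and the other two probes are unchanged.

Careful with the scale: turns go in shares of 180 degrees. That gives: 86 degrees / 180 = 0.4778.

```bash
python3 - <<'E'
from h import *
c=np.load("c6.npy",allow_pickle=True).item(); print("head",ray(c,(315.3,228),.154,1))
E
```

```text
head [0.55312152 0.34719636 0.154     ]
```

Request:
send_path(plan=[[0.6, 0, -0.06, 0, 0.0556], [0.6, 0, -0.12, 0, 0.1167], [0.6, 0, -0.18, 0, 0.1722], [0.6, 0, -0.246, 0, 0.2333], [0.6, 0, -0.246, 0, 0.2889], [0.6, 0, -0.246, 0, 0.35], [0.6, 0, -0.246, 0, 0.4056], [0.6, 0, -0.246, 0, 0.4611], [0.6, 0, -0.246, 0, 0.4778], [0.6, 0, -0.246, 0, 0.4778], [0.6, 0, -0.246, 0, 0.4778]])

```text
time: 16.68
tcp_pos: [0.553, 0.102, 0.2773]
tcp_rot: [-179.9, 0.0, 93.8]
force: [-0.1, -0.4, -0.1]
width: 0.596
grip_force: 0.0
```

```bash
python3 -c "
from h import *
to((.5546,.104,.1435),93.7)"
```

```text
shift [0.0019 0.002  0.1338] turn 0.12 dist 0.134
```

Request:
send_path(plan=[[0.6, 0.002, 0.002, 0.05, 0], [0.6, 0.002, 0.002, 0.1, 0], [0.6, 0.002, 0.002, 0.134, 0], [0.6, 0.002, 0.002, 0.134, 0], [0.1, 0.002, 0.002, 0.134, 0], [0.1, 0.002, 0.002, 0.134, 0], [0.1, 0.002, 0.002, 0.134, 0], [0.1, 0.002, 0.002, 0.134, 0]])

```text
time: 17.68
tcp_pos: [0.5564, 0.1049, 0.1463]
tcp_rot: [179.8, -0.0, 93.8]
force: [-1.0, 0.3, 5.9]
width: 0.262
grip_force: 59.2
```

Request:
send_path(plan=[[0.1, 0, 0, -0.02, 0], [0.1, 0, 0, -0.06, 0], [0.1, 0, 0, -0.11, 0], [0.1, 0, 0, -0.128, 0], [0.1, 0, 0, -0.128, 0], [0.1, 0.03, -0.054, -0.128, 0], [0.1, 0.06, -0.1085, -0.128, 0], [0.1, 0.06, -0.1085, -0.128, 0], [0.1, 0.06, -0.1085, -0.128, 0], [0.1, 0.06, -0.1085, -0.128, 0]])

```text
time: 18.92
tcp_pos: [0.4441, 0.156, 0.2717]
tcp_rot: [-180.0, 0.0, 93.6]
force: [0.6, 1.2, -0.4]
width: 0.258
grip_force: 59.1
```

```bash
python3 - <<'E'
from h import *
c,im=pic("wrist","w7.png")
C=circ(im,c,(.4424,.157),.06,.036);print(C); to((*C[0],.158))
cv2.imwrite("pics/v7.png",im)
E
```

```text
(array([0.4424, 0.1571]), np.int64(285), np.int64(327))
shift [ 0.001  -0.0016  0.1138] turn 0 dist 0.114
```

Request:
send_path(plan=[[0.1, 0.001, -0.0016, 0.03, 0], [0.1, 0.001, -0.0016, 0.07, 0], [0.1, 0.001, -0.0016, 0.114, 0], [0.1, 0.001, -0.0016, 0.114, 0], [0.1, 0.001, -0.0016, 0.114, 0]])

```text
time: 19.6
tcp_pos: [0.4428, 0.1584, 0.1596]
tcp_rot: [179.9, -0.1, 93.7]
force: [0.7, 0.5, 0.7]
width: 0.261
grip_force: 59.1
```

Request:
send_path(plan=[[0.1, 0, 0, -0.04, 0], [0.1, 0, 0, -0.09, 0], [0.1, 0, 0, -0.124, 0], [0.1, 0, 0, -0.124, 0], [0.1, 0, 0, -0.124, 0]])

```text
time: 20.23
tcp_pos: [0.4417, 0.1581, 0.2831]
tcp_rot: [179.9, -0.0, 93.8]
force: [0.4, 0.5, -0.7]
width: 0.261
grip_force: 59.1
```

```bash
python3 -c "
from h import *
to((.5216,.329,.282),60)"
```

```text
shift [0.1653 0.091  0.0012] turn 33.76 dist 0.189
```

Converted, 34 degrees / 180 = 0.1889.

Request:
send_path(plan=[[0.1, 0.045, 0.025, 0, 0.05], [0.1, 0.09, 0.05, 0, 0.1], [0.1, 0.13, 0.072, 0, 0.15], [0.1, 0.165, 0.091, 0, 0.1889], [0.1, 0.165, 0.091, 0, 0.1889], [0.1, 0.165, 0.091, 0, 0.1889], [0.1, 0.165, 0.091, 0, 0.1889]])

```text
time: 21.1
tcp_pos: [0.5215, 0.327, 0.2822]
tcp_rot: [180.0, 0.1, 59.7]
force: [0.2, 0.3, -0.3]
width: 0.26
grip_force: 59.1
```

```bash
python3 - <<'E'
from h import *
c,im=pic("wrist","w8.png"); C=circ(im,c,(.5326,.348),.105,.048); print(C)
P=C[0]+.022*np.array([-.5,-.866]); to((*P,.137),60)
E
```

```text
(array([0.5322, 0.3485]), np.int64(440), np.int64(596))
shift [ 0.002  -0.0016  0.1455] turn -0.32 dist 0.145
```

Request:
send_path(plan=[[0.1, 0.002, -0.001, 0.01, 0], [0.1, 0.002, -0.001, 0.05, 0], [0.1, 0.002, -0.001, 0.09, 0], [0.1, 0.002, -0.001, 0.12, 0], [0.1, 0.002, -0.001, 0.137, 0], [0.1, 0.002, -0.001, 0.142, 0], [0.1, 0.002, -0.001, 0.145, 0], [0.1, 0.002, -0.001, 0.146, 0], [0.1, 0.002, -0.001, 0.147, 0], [0.1, 0.002, -0.001, 0.147, 0]])

```text
time: 22.4
tcp_pos: [0.5217, 0.331, 0.1357]
tcp_rot: [180.0, -0.0, 59.8]
force: [0.3, -0.1, -1.3]
width: 0.265
grip_force: 59.1
```

Request:
send_path(plan=[[0.1, 0, 0, 0.001, 0], [0.1, 0, 0, 0.002, 0], [0.1, 0, 0, 0.003, 0], [0.1, 0, 0, 0.003, 0]])

```text
time: 22.9
tcp_pos: [0.522, 0.3316, 0.1345]
tcp_rot: [179.9, -0.1, 59.8]
force: [-0.8, -2.1, 8.4]
width: 0.262
grip_force: 60.1
```

Request:
send_path(plan=[[0.1, 0, 0, -0.001, 0], [0.45, 0, 0, -0.001, 0], [0.45, 0, 0, -0.001, 0], [0.45, 0, 0, -0.001, 0], [0.45, 0, 0, -0.03, 0], [0.45, 0, 0, -0.08, 0], [0.45, 0, 0, -0.145, 0], [0.45, 0, 0, -0.145, 0]])

```text
time: 23.9
tcp_pos: [0.5234, 0.3334, 0.2836]
tcp_rot: [179.7, -0.6, 59.8]
force: [-0.1, 1.0, -0.3]
width: 0.447
grip_force: 0.0
```

```bash
python3 - <<'E'
from h import *
c,im=pic("wrist","w9.png"); np.save("c9.npy",c,allow_pickle=True)
print(circ(im,c,(.5326,.348),.105,.048))
cv2.imwrite("pics/v9.png",im)
to((.5576,.0541,.278),93.7)
E
```

```text
(array([0.5326, 0.348 ]), np.int64(413), np.int64(545))
shift [-0.2227  0.1703  0.0017] turn -33.92 dist 0.28
```

View pics/v9.png

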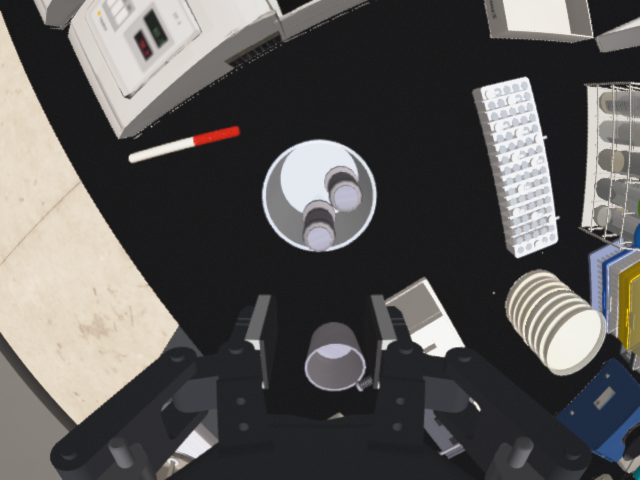

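Probes a and b stand upright in the beaker at (345,190) and (318,230), and the third spot at the upper left is free. Probe c is next.

Converted, -34 degrees / 180 = -0.1889.

Request:
send_path(plan=[[0.6, -0.045, 0.034, 0, -0.0389], [0.6, -0.09, 0.068, 0, -0.0778], [0.6, -0.135, 0.102, 0, -0.1167], [0.6, -0.18, 0.136, 0, -0.1556], [0.6, -0.223, 0.17, 0, -0.1889], [0.6, -0.223, 0.17, 0, -0.1889], [0.6, -0.223, 0.17, 0, -0.1889], [0.6, -0.223, 0.17, 0, -0.1889]])

```text
time: 24.95
tcp_pos: [0.5554, 0.0547, 0.2766]
tcp_rot: [-179.9, -0.1, 94.0]
force: [-0.2, -0.6, 0.5]
width: 0.6
grip_force: 0.0
```

```bash
python3 -c "
from h import *
to((.5576,.0541,.1435),93.7)"
```

```text
shift [-0.0009  0.0023  0.1331] turn 0.26 dist 0.133
```

Request:
send_path(plan=[[0.6, -0.001, 0.002, 0.05, 0], [0.6, -0.001, 0.002, 0.1, 0], [0.6, -0.001, 0.002, 0.133, 0], [0.6, -0.001, 0.002, 0.133, 0], [0.1, -0.001, 0.002, 0.133, 0], [0.1, -0.001, 0.002, 0.133, 0], [0.1, -0.001, 0.002, 0.133, 0], [0.1, -0.001, 0.002, 0.133, 0]])

```text
time: 25.95
tcp_pos: [0.5596, 0.0528, 0.1465]
tcp_rot: [179.8, -0.1, 93.8]
force: [-0.6, 1.9, 6.6]
width: 0.264
grip_force: 58.8
```

Request:
send_path(plan=[[0.1, 0, 0, -0.02, 0], [0.1, 0, 0, -0.06, 0], [0.1, 0, 0, -0.11, 0], [0.1, 0, 0, -0.128, 0], [0.1, 0, 0, -0.128, 0], [0.1, 0.04, -0.04, -0.128, 0], [0.1, 0.08, -0.08, -0.128, 0], [0.1, 0.1106, -0.108, -0.128, 0], [0.1, 0.1106, -0.108, -0.128, 0], [0.1, 0.1106, -0.108, -0.128, 0], [0.1, 0.1106, -0.108, -0.128, 0]])

```text
time: 27.32
tcp_pos: [0.4438, 0.1535, 0.2715]
tcp_rot: [-179.9, 0.0, 93.6]
force: [0.2, -0.3, 0.1]
width: 0.258
grip_force: 59.1
```

```bash
python3 - <<'E'
from h import *
c,im=pic("wrist","w10.png")
C=circ(im,c,(.4424,.157),.06,.036);print(C); to((*C[0],.158))
E
```

```text
(array([0.4426, 0.157 ]), np.int64(282), np.int64(337))
shift [ 0.0034 -0.0009  0.1136] turn 0 dist 0.114
```

Request:
send_path(plan=[[0.1, 0.0034, -0.001, 0.03, 0], [0.1, 0.0034, -0.001, 0.07, 0], [0.1, 0.0034, -0.001, 0.114, 0], [0.1, 0.0034, -0.001, 0.114, 0], [0.1, 0.0034, -0.001, 0.114, 0]])

```text
time: 28.0
tcp_pos: [0.4432, 0.1586, 0.1596]
tcp_rot: [179.9, -0.1, 93.7]
force: [0.2, -0.8, 0.1]
width: 0.262
grip_force: 59.1
```

Request:
send_path(plan=[[0.1, 0, 0, -0.04, 0], [0.1, 0, 0, -0.09, 0], [0.1, 0, 0, -0.13, 0], [0.1, 0, 0, -0.134, 0], [0.1, 0, 0, -0.134, 0]])

```text
time: 28.62
tcp_pos: [0.4423, 0.1585, 0.2934]
tcp_rot: [179.9, -0.0, 93.8]
force: [0.3, -0.3, -0.6]
width: 0.263
grip_force: 59.2
```

```bash
python3 -c "
from h import *
to((.5216,.367,.292),120)"
```

```text
shift [0.2029 0.0928 0.0016] turn -26.23 dist 0.223
```

Converted, -26 degrees / 180 = -0.1444.

Request:
send_path(plan=[[0.1, 0.06, 0.005, -0.01, -0.0333], [0.1, 0.12, 0.01, -0.01, -0.0667], [0.1, 0.18, 0.02, -0.01, -0.1], [0.1, 0.203, 0.06, -0.01, -0.1444], [0.1, 0.203, 0.093, -0.01, -0.1444], [0.1, 0.203, 0.093, -0.01, -0.1444], [0.1, 0.203, 0.093, -0.01, -0.1444], [0.1, 0.203, 0.093, -0.01, -0.1444]])

```text
time: 29.62
tcp_pos: [0.5202, 0.3671, 0.3024]
tcp_rot: [-180.0, 0.0, 119.9]
force: [-0.1, -0.5, 0.0]
width: 0.264
grip_force: 59.1
```

```bash
python3 - <<'E'
from h import *
c,im=pic("wrist","w11.png"); C=circ(im,c,(.5326,.348),.105,.048); print(C)
P=C[0]+.022*np.array([-.5,.866]); to((*P,.137),120)
E
```

```text
(array([0.5326, 0.3489]), np.int64(285), np.int64(409))
shift [0.0002 0.0016 0.1657] turn -0.16 dist 0.166
```

Request:
send_path(plan=[[0.1, 0, 0.0015, 0.02, 0], [0.1, 0, 0.0015, 0.06, 0], [0.1, 0, 0.0015, 0.1, 0], [0.1, 0, 0.0015, 0.135, 0], [0.1, 0, 0.0015, 0.155, 0], [0.1, 0, 0.0015, 0.162, 0], [0.1, 0, 0.0015, 0.165, 0], [0.1, 0, 0.0015, 0.166, 0], [0.1, 0, 0.0015, 0.167, 0], [0.1, 0, 0.0015, 0.168, 0], [0.1, 0, 0.0015, 0.169, 0], [0.1, 0, 0.0015, 0.169, 0]])

```text
time: 31.18
tcp_pos: [0.523, 0.3683, 0.1348]
tcp_rot: [179.9, -0.0, 119.8]
force: [-0.3, -0.2, 4.8]
width: 0.26
grip_force: 60.0
```

Request:
send_path(plan=[[0.1, 0, 0, -0.001, 0], [0.45, 0, 0, -0.001, 0], [0.45, 0, 0, -0.001, 0], [0.45, 0, 0, -0.001, 0], [0.45, 0, 0, -0.03, 0], [0.45, 0, 0, -0.08, 0], [0.45, 0, 0, -0.145, 0], [0.45, 0, 0, -0.145, 0]])

```text
time: 32.17
tcp_pos: [0.5239, 0.3705, 0.2847]
tcp_rot: [179.3, -0.2, 119.8]
force: [-0.1, 0.5, -0.3]
width: 0.452
grip_force: 0.0
```

```bash
python3 - <<'E'
from h import *
c,im=pic("wrist","w12.png"); c,t=pic("top","t12.png")
print(circ(im,bot.get_calibration("wrist"),(.5326,.348),.105,.048))
cv2.imwrite("pics/v12.png",np.hstack([cv2.resize(im,(440,330)),cv2.resize(t[190:330,180:460],(360,330))]))
to((.5600,-.16,.25),93.7)
E
```

```text
(array([0.5291, 0.3463]), np.int64(309), np.int64(339))
shift [-0.4769 -0.2301  0.0286] turn 26.09 dist 0.53
```

View pics/v12.png

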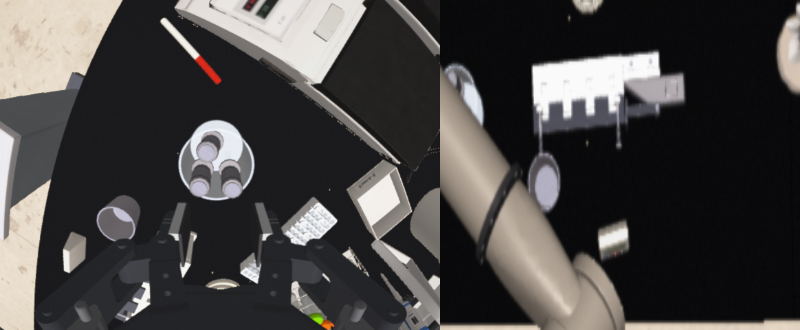

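All three probes stand in the beaker, at (208,147), (200,180) and (232,178). The stand is empty and the wedge is still home at (655,90). I'll go to the wedge.

Converted, 26 degrees / 180 = 0.1444.

Request:
send_path(plan=[[0.7, -0.05, -0.024, 0, 0.0167], [0.7, -0.1, -0.048, 0, 0.0333], [0.7, -0.15, -0.072, 0, 0.05], [0.7, -0.2, -0.096, 0, 0.0667], [0.7, -0.25, -0.12, 0, 0.0833], [0.7, -0.3, -0.145, 0, 0.1], [0.7, -0.35, -0.169, 0, 0.1167], [0.7, -0.4, -0.193, 0, 0.1333], [0.7, -0.45, -0.217, 0.01, 0.1444], [0.7, -0.477, -0.23, 0.029, 0.1444], [0.7, -0.477, -0.23, 0.029, 0.1444], [0.7, -0.477, -0.23, 0.029, 0.1444]])

```text
time: 33.78
tcp_pos: [0.5594, -0.1588, 0.2482]
tcp_rot: [-179.9, -0.1, 93.9]
force: [-0.0, 1.6, 0.4]
width: 0.701
grip_force: 0.0
```

```bash
python3 - <<'E'
from h import *
c,im=pic("wrist","w13.png"); np.save("c13.npy",c,allow_pickle=True)
for P in ((.5612,-.1311,.03),(.5607,-.1306,.03)): print(proj(c,P,1))
cv2.imwrite("pics/v13.png",im)
to((.5612,-.131,.026),93.7)
E
```

```text
[324.66564219 175.68688659]
[324.16735569 175.1235624 ]
shift [0.0266 0.0033 0.223 ] turn 0.25 dist 0.225
```

View pics/v13.png

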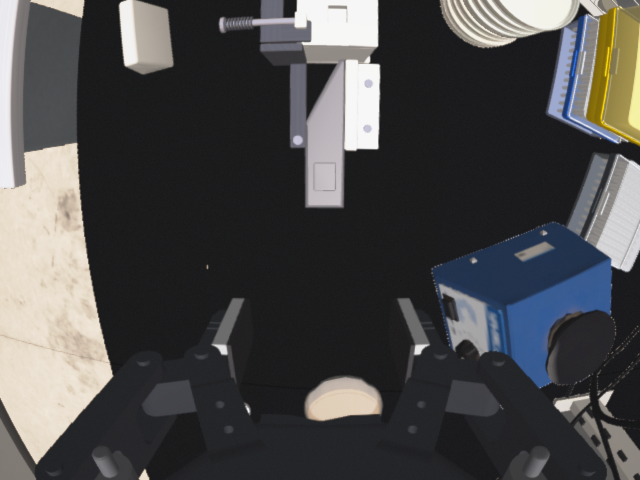

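The wedge is still home, with its grip mark at (324,176) as predicted. I'll grip it.

Request:
send_path(plan=[[0.7, 0.0266, 0.0033, 0.03, 0], [0.7, 0.0266, 0.0033, 0.09, 0], [0.7, 0.0266, 0.0033, 0.15, 0], [0.7, 0.0266, 0.0033, 0.2, 0], [0.7, 0.0266, 0.0033, 0.222, 0], [0.7, 0.0266, 0.0033, 0.222, 0], [0.1, 0.0266, 0.0033, 0.222, 0], [0.1, 0.0266, 0.0033, 0.222, 0], [0.1, 0.0266, 0.0033, 0.222, 0], [0.1, 0.0266, 0.0033, 0.222, 0], [0.1, 0.0266, 0.0033, 0.222, 0]])

```text
time: 35.2
tcp_pos: [0.5613, -0.1335, 0.0291]
tcp_rot: [-180.0, 0.0, 93.8]
force: [-4.2, 0.8, 6.2]
width: 0.404
grip_force: 60.9
```

Request:
send_path(plan=[[0.1, -0.02, 0, 0, 0], [0.1, -0.04, 0, 0, 0], [0.1, -0.06, 0, 0, 0], [0.1, -0.08, 0, 0, 0], [0.1, -0.1, 0, 0, 0], [0.1, -0.115, 0, 0, 0], [0.1, -0.115, 0, 0, 0], [0.1, -0.115, 0, 0, 0]])

```text
time: 36.2
tcp_pos: [0.5711, -0.2517, 0.0292]
tcp_rot: [179.7, 0.3, 93.7]
force: [1.4, -2.2, 5.7]
width: 0.403
grip_force: 60.7
```

Request:
send_path(plan=[[0.1, 0, 0, -0.015, 0], [0.1, 0, -0.05, -0.015, 0], [0.1, 0, -0.1, -0.015, 0], [0.1, 0, -0.12, -0.015, 0], [0.1, 0, -0.12, -0.015, 0], [0.1, 0, -0.12, -0.005, 0], [0.1, 0, -0.12, 0.001, 0], [0.1, 0, -0.12, 0.001, 0]])

```text
time: 37.2
tcp_pos: [0.4511, -0.2561, 0.029]
tcp_rot: [180.0, 0.1, 93.9]
force: [-5.7, 1.9, 21.1]
width: 0.405
grip_force: 62.9
```

Request:
send_path(plan=[[0.1, 0, 0, -0.003, 0], [0.1, 0, 0, -0.003, 0], [0.7, 0, 0, -0.003, 0], [0.7, 0, 0, -0.003, 0], [0.7, 0, 0, -0.003, 0], [0.7, 0, 0, -0.06, 0], [0.7, 0, 0, -0.12, 0], [0.7, 0, 0, -0.18, 0], [0.7, 0, 0, -0.22, 0], [0.7, 0, 0, -0.22, 0], [0.7, 0, 0, -0.22, 0]])

```text
time: 38.58
tcp_pos: [0.4485, -0.2563, 0.2454]
tcp_rot: [-179.9, -0.0, 93.8]
force: [-0.1, -0.2, 0.5]
width: 0.698
grip_force: 0.0
```

```bash
python3 - <<'E'
from h import *
c,im=pic("wrist","w14.png"); c2,s=pic("scene","s14.png")
cv2.imwrite("pics/v14.png",np.hstack([cv2.resize(im,(440,330)),cv2.resize(s[120:330,190:420],(360,330))]))
E
```

```text
(no output)
```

View pics/v14.png

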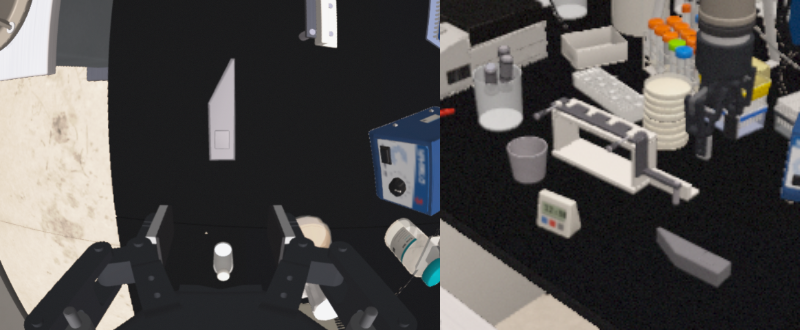

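The wedge lies flat, clear of the stand. The gate arm is back beside the fence at (310,35), so the gate is shut. The probes are in the beaker, and the cup and timer are upright and undisturbed.

```bash
python3 -c "
from station import bot
print(bot.job_done())"
```

```text
the job is handed in; nothing more can be done
None
```

The job is handed in: probes a, b and c (place d was empty) were rinsed in order, left to right, and stand tip down in the beaker. The wedge is out and lying flat clear of the stand, the gate is shut, and the cup and beaker are upright.

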